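Load a bracket under the spring hold-down of a measuring fixture

TASK

Set the angle bracket up for measuring: press the thumb plate of the spring hold-down with one fingertip to keep its flap open, and while holding it open push the bracket with the other fingertip, foot first along the guide rails, under the flap until it is fully home against the end stop. Only then let go, so that the flap closes and clamps the foot. Slide the bracket, do not lift or tip it, and leave the other loose things where they are.

Things in the scene. Friction and masses are not known exactly. Their poses are not given: they have to be found in the camera images.
- fixture: Black base plate 220 x 200 x 15 mm with small holes, fixed to the table. Origin: centre of its underside; x axis = the way the bracket is pushed; z up. Numbers (x, y, z) below are mm in this frame. The clamp's shaft lies along x at y = 12, z = 37 in three bearings (7 mm long, y 5 to 19, top z = 46) at x = -80, 26 and 86.
- channel (a point): Entry end of the channel that guides the bracket, at (-108, -21, 15), on its floor (the plate's top). Channel 45 mm wide between two dark steel rails 12 mm high (8 mm thick), running along x from -108 to 88, centre line y = -21.
- end_stop (a point): Middle of the end stop's face at floor level, at (76, -21, 15): a dark steel bar 20 mm high across the channel, against which the bracket's front end comes to rest.
- flap (a joint): Spring hold-down, one rigid bright steel piece on the shaft: flap on the -y side, thumb plate on the +y side. 0 = closed, as at the start; 0.5 = fully open, hard stop. A spring closes it: the thumb plate takes about 5 N to start and 8 to 10 N fully down. The foot passes under the flap when it is open by 0.2 or more; it reads about 0.13 when clamping the foot.
- thumb_plate (a point): On top of the thumb plate at half its length, 30 mm out from the shaft: (-24, 39, 51) closed, z about 38 when fully pressed. The plate: x from -70 to 22, 42 mm out from the shaft, sloping up at 25 degrees when closed (outer edge y = 50, z = 56), about level when pressed down fully. A fingertip may slide along it in x while pressing.
- flap_nose (a point): Lowest point of the flap's round nose bar at its entry end: (30, -26, 24) closed, rising as it opens. The flap covers the channel for x from 30 to 75; the nose bar (10 mm thick, along x) is its free edge. Closed, it is 5 mm lower than the top of the bracket's foot and blocks it.
- bracket: Loose aluminium angle bracket, about 0.14 kg, 64 long (x), 40 wide (y): foot 14 mm thick; at its rear end an upright wall 12 thick, 45 mm high in all, full width, with a bore. Origin: centre of its underside; x towards the foot's front. It starts in the channel, foot first, front end 8 to 40 mm short of the flap. Home: origin at fixture x = 44, y = -21.
- ring_gauge: Bystander: loose steel ring 40 mm across, 16 mm high, on the base plate on the -y side of the channel; origin at the centre of its underside.
- stylus: Bystander: loose probe stylus standing on its disc, 25 mm across, 55 mm tall, on the base plate beyond the thumb plate; origin at the centre of its underside.
- thumb_nut: Bystander: loose brass thumb nut 22 mm across, 18 mm high, on the base plate on its +y side; origin at the centre of its underside.
- vblock: Bystander: steel V-block 60 x 60 x 50 mm on the table on the left; origin at the centre of its underside.
- gauge_block: Bystander: steel gauge block 35 x 9 x 50 mm standing on the table on the left; origin at the centre of its underside.
- flange: Bystander: aluminium flange 68 mm across, 28 mm high, on the table on the right; origin at the centre of its underside.
- plug_gauge: Bystander: steel plug gauge about 100 mm long, 16 mm thick, lying on the table on the right; origin under the middle of its handle.
There are look-alikes about, which are no part of the job. Leave any blue or red look-alike of the bracket alone.

How it is judged:
By the outcome, as a careful person would: the job done as asked, in the order asked, and still so for the second after the job is handed in, with the robot touching nothing.
It also fails if it takes over 38 s, if anything falls off the work surface, if the arm or the gripper's body presses on something with over 40 N, if the wrist force passes 120 N, or if a joint passes its speed limit or range.

ROBOT

A 6-joint arm with a two-finger parallel gripper is mounted at the origin on the work surface. World frame = base frame: x ahead of the robot, y to its left, z up, the work surface at z = 0. Lengths are in mm, angles in degrees, forces in N, time in s.
With the tool pointing down it reaches from about 350 to 850 mm from the base axis. Payload 8.1 kg.
Tool frame: the origin (TCP) lies midway between the tips of the shut fingers; the grasp point (between the pads) lies 19 mm behind it; z points along the fingers, y is the line along which they close (so a half turn about z gives the same grasp; the last joint's range is limited). The gripper opens to 85 mm and grips with 20 to 120 N. Pads are 22 mm wide; open, the fingers measure 114 mm over their backs; the gripper's body (76 mm by 85 mm) begins 54 mm behind the grasp point. The pads swing forward as they close: fully open they stand 13 mm farther back than shut.
Start: joints at [-79.893, 7.471, 85.268, -0, 87.261, -4.893], TCP at [155.312, -579.555, 231.292] pointing down, gripper open.
Joint ranges: [-169.43, 169.43], [-51.17, 129.36], [1.28, 143.12], [-76.62, 256.62], [0, 156.53], [-152.29, 152.29]. Speed limits (degrees/s): [136.94, 136.94, 159.86, 180, 180, 180].

INTERFACE

Orientations are given as [roll, pitch, yaw] about the fixed x, y, z axes, in that order (R = Rz(yaw) Ry(pitch) Rx(roll)).
In Python, from bench import r gives the robot as it stands. The module is installed in compiled form; this text tells all that it offers.
- The arm moves only by the tool jog_arm, never from a script. Its argument "rows" is a list of rows, each a list of 2 entries, a list of its own where there are three numbers: the shift along the tool's x, y, z in mm, then the turn, a rotation vector about the tool's x, y, z in rad. A call has 1 to 10 rows; each row is the pose to reach, as a shift and turn from the pose commanded when the call began, along the tool's axes at that moment; what a row does not reach only later rows make up. A row lasts 1/10 s, in which the tool goes at most 50 mm and 8.59 degrees, less where a joint would pass 70% of its speed; a pose out of reach is approached as far as the arm can. A call with a gripper value outside its range is refused whole. "grip" is the finger opening in mm, from 0 to 85.4, set as the call begins (left out, the last holds). The fingers move at their own pace and stop on an object; "force" is the grip in N (left out, the last holds). Time passes only in rows, so rows that repeat a pose let the fingers close. It gives the time, the measured TCP pose, the force, the opening and the grip force at its end, in the units of the state.
- r.sense(): the state, without advancing time (a new reading comes with each control period).
- r.snapshot(name): name is "scene" or "side" or "wrist"; returns (picture, depth): 400x640x3 uint8, blue, green, red; 400x640 float32, mm along the optical axis (not along the pixel's ray), 0 where there is no reading.
- r.camera_params(name): a dict with "fx", "fy", "cx", "cy" (pixels), "dist_coeffs" ([k1, k2, p1, p2, k3] as OpenCV has them; the pictures are not rectified), "pose" (4x4, takes a point from camera to world coordinates); the wrist camera has in their place "tool_from_camera" (4x4, takes a point from camera to tool coordinates, whose origin is the TCP and whose axes are the flange's). Camera axes: x right, y down, z forward; pixel columns grow to the right and rows downward; lengths in mm; the calibration is good to about 2 mm. A picture is of the moment at which its call begins: read the wrist's pose just before it. camera_params takes no time and is no camera call.
- r.hand_in(): hands the job in; it is judged then, once.
The state is a dict: "time": time; "joint_pos": joint angles; "qd": joint speeds; "joint_efforts": joint torques, N m; "tool_pos": TCP position; "tcp_rot": TCP orientation; "ft_force": force on the tool from outside, world axes, zero at the start; "wrist_torque": the same for the moment, N m; "finger_gap": finger opening in mm; "grip_force": force on a finger pad.
Only numpy, scipy, OpenCV 4.12 (cv2) and the standard library are available. Lean on these libraries where they do the work, as an engineer would, in place of code of your own. Each camera call takes 0.05 s, during which the arm holds its last target. There are 200 camera calls.

## Working session

There is one attempt and no reset: what is moved stays moved. The work goes in short steps, Python scripts to look and compute and a tool call to move; the robot and the scene stay as the last step left them, time stands still between calls to the robot, and variables do not carry over. Pictures are saved under pics/ and viewed, at most 10 in all, crops included, and the job is handed in when it is done.

Besides the shell and the picture viewer there is one more tool, called after "Emit:" by a JSON object that holds its "name" and its "arguments". jog_arm: Moves the arm, as the interface text tells. Its arguments: {"type":"object","properties":{"rows":{"type":"array"},"grip":{"type":"number"},"force":{"type":"number"}},"required":["rows"]}

```bash
mkdir -p pics; cat > h.py <<'E'
import numpy as np, cv2
from bench import r
def ray(cam,px,T=None):
    p=r.camera_params(cam); K=np.array([[p['fx'],0,p['cx']],[0,p['fy'],p['cy']],[0,0,1.]])
    u=cv2.undistortPoints(np.array([[px]],float),K,np.array(p['dist_coeffs'],float))[0,0]
    P=np.array(p['pose']) if T is None else T@np.array(p['tool_from_camera'])
    return P[:3,3],P[:3,:3]@np.array([u[0],u[1],1.])
def onplane(cam,px,z,T=None):
    o,d=ray(cam,px,T); return o+d*(z-o[2])/d[2]
def proj(cam,X,T=None):
    p=r.camera_params(cam); K=np.array([[p['fx'],0,p['cx']],[0,p['fy'],p['cy']],[0,0,1.]])
    P=np.linalg.inv(np.array(p['pose']) if T is None else T@np.array(p['tool_from_camera']))
    return cv2.projectPoints(np.array(X,float).reshape(-1,3),cv2.Rodrigues(P[:3,:3])[0],P[:3,3],K,np.array(p['dist_coeffs'],float))[0][:,0]
E
python3 - <<'E'
from h import *
s=r.sense(); print(s)
for n in ("scene","side"):
    im,d=r.snapshot(n); cv2.imwrite(f'pics/{n}.png',im); np.save(f'{n}.npy',d); print(n,np.round(r.camera_params(n)['pose'],3))
E
```

```text
{'time': 0.0, 'joint_pos': array([-7.98946382e+01,  7.51576698e+00,  8.53307562e+01, -3.14934604e-03,
        8.72611917e+01, -4.89320326e+00]), 'qd': array([ 0.01918681, -0.00287683,  0.03826629, -0.14804387, -0.00356932,
        0.04646361]), 'joint_efforts': array([-2.68655189e-03, -5.69404292e+01, -5.00549340e+01, -6.21158561e-04,
        1.45243984e-02, -2.80580474e-05]), 'tool_pos': array([ 155.17883814, -579.00492082,  230.22340966]), 'tcp_rot': array([-1.79892409e+02, -6.05393377e-03,  1.49987128e+01]), 'ft_force': array([-0.6577282 ,  0.03711924,  0.15834164]), 'wrist_torque': array([ 0.01567452, -0.0345979 , -0.04153887]), 'grip_force': 0.0, 'finger_gap': 85.57815396897391}
scene [[ 8.340000e-01  3.750000e-01 -4.040000e-01  1.006713e+03]
 [ 5.510000e-01 -5.630000e-01  6.160000e-01 -6.683690e+02]
 [ 3.000000e-03 -7.370000e-01 -6.760000e-01  8.168260e+02]
 [ 0.000000e+00  0.000000e+00  0.000000e+00  1.000000e+00]]
side [[-8.39000e-01 -2.87000e-01  4.62000e-01 -1.43990e+01]
 [-5.43000e-01  4.06000e-01 -7.35000e-01  8.75350e+02]
 [ 2.30000e-02 -8.67000e-01 -4.97000e-01  6.63685e+02]
 [ 0.00000e+00  0.00000e+00  0.00000e+00  1.00000e+00]]
```

View pics/scene.png

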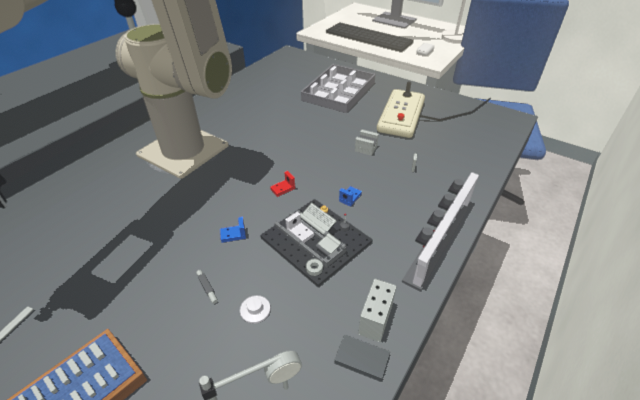

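View pics/side.png

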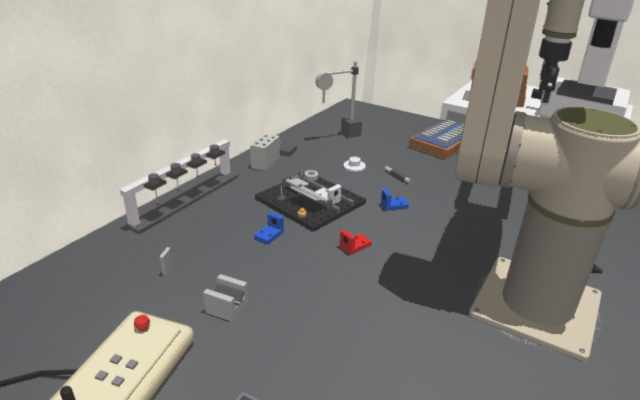

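The scene view shows the black fixture at about (316,240) with the bright bracket on it at (297,227). The other candidates for the bracket are red (284,185), blue (350,195) and blue (233,230), all off the plate. I choose the bare aluminium one at (297,227). The side view shows the fixture at (310,198) and the bracket wall at (335,193).

```bash
python3 - <<'E'
from h import *
im=cv2.imread('pics/scene.png'); im2=cv2.imread('pics/side.png')
a=cv2.resize(im[190:290,250:383],(800,600),interpolation=cv2.INTER_CUBIC); cv2.imwrite('pics/c1.png',a)
for n,i,c in (("scene",im,(316,240)),("side",im2,(310,198))):
    g=cv2.cvtColor(i,cv2.COLOR_BGR2GRAY)
    print(n,g[c[1]-45:c[1]+45:6,c[0]-60:c[0]+60:8])
for px in [(262,237),(319,279),(371,239),(317,200)]: print(px,onplane("scene",px,15).round(1))
for px in [(256,198),(311,224),(365,201),(315,174)]: print(px,onplane("side",px,15).round(1))
E
```

```text
scene [[129 130 130  98 128 129 129 129 130 128 127  43  84  77 127]
 [128 129 130 130 130 130 129  74 126 129 128  81  73 127 127]
 [130 130 131 130 131 130  74 199 106 127 129 129 127 128 128]
 [131 131 132 131 129 235 210 188 187  78 122 122 128 129 128]
 [131 131 131 132 239  92 164 208 191 184  78 114 129 128 129]
 [132 132 131 129 156 187 193 165 210 178  76 112  97 129 129]
 [132 122  75  76 146 235 235 180 166  78  59  73  75  83 129]
 [133  76  74  77  78 146 233  96 100 191  77  77  77  75  80]
 [133 134  77  78  78  81 110  79 213 210 190  94  77  71  59]
 [134 134 128  79  78  76  84  91  92 213 118  78  73  69 130]
 [134 134 133 102  78  78  61  91  77 117  98  77  73 132 132]
 [134 134 134 134  70  74  78 200 159 120  67  77 129 131 131]
 [135 135 134 135 134  59  59  87 201  68  78 131 132 132 131]
 [136 135 135 134 134 134  62 131  93  78 105 132 132 132 131]
 [136 136 135 135 135 134 135  71  65  73 133 133 133 132 132]]
side [[115 121 116 116  68  65 102 101 102 102 102 103 103 103 104]
 [107 120 116 113 101 101 102 102 102 103 103 104 106 233 104]
 [ 78 118 114 101
[... 362 characters left out ...]
[100  79  50  60  63  53  42  45  51  79  79 126  71  62  52]
 [102 101 102  44  62  63  61  45  40  44  70  99  63  48 106]
 [101 102 101 102  50  61 127 103  60  62  62  63  64 107 107]
 [102 102 101  40  65  76  47  44  62  53  48 102 107 107 108]
 [101 102 103  64  68 104 105  45  60  49 105 107 106 107 107]
 [102 112 103 103  66 105 104 104  81 106 105 106 108 107 107]
 [103  68 103  66 106 104 104 105 105 106 108 107  57  94 105]]
(262, 237) [ 482.7 -162.5   15. ]
(319, 279) [ 681.5 -190.2   15. ]
(371, 239) [724.4 -10.2  15. ]
(317, 200) [523.4  34.8  15. ]
(256, 198) [707.1   6.2  15. ]
(311, 224) [520.5  28.4  15. ]
(365, 201) [ 464.8 -145.6   15. ]
(315, 174) [ 655.4 -199.9   15. ]
```

View pics/c1.png

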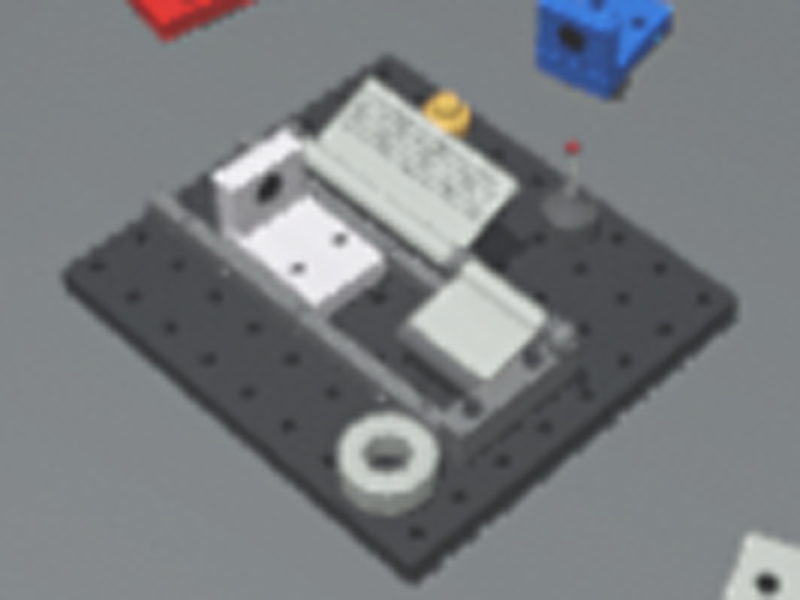

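The crop shows the bare aluminium bracket: its wall top is at crop (265,165) and its foot front at (350,290). The thumb plate is at (420,160), the flap at (480,320), the ring at (388,460), the stylus at (570,200) and the nut at (447,112). The plate corners are left (65,275), bottom (412,572), right (737,300) and top (388,58).

```bash
python3 - <<'E'
from h import *
c=[(65,272),(412,570),(737,297),(388,55)]
X=np.array([onplane("scene",(250+(u+.5)*133/800-.5,190+(v+.5)/6-.5),15) for u,v in c])
print(X.round(1)); m=X.mean(0)
e=(X[1]-X[0]+X[2]-X[3])[:2]; yaw=np.degrees(np.arctan2(e[1],e[0])); e2=(X[3]-X[0]+X[2]-X[1])[:2]
print(m,yaw,np.degrees(np.arctan2(e2[1],e2[0]))-90,np.linalg.norm(e)/2,np.linalg.norm(e2)/2)
print(np.round(r.camera_params("wrist")['tool_from_camera'],3), r.camera_params("wrist")['fx'])
c,s=np.cos(np.radians(yaw)),np.sin(np.radians(yaw))
def tofix(p): d=p[:2]-m[:2]; return np.array([c*d[0]+s*d[1],-s*d[0]+c*d[1]]).round(1)
full=lambda u,v:(250+(u+.5)*133/800-.5,190+(v+.5)/6-.5)
for name,px,z in [("wall top rear l",(215,178),60),("wall top rear r",(292,130),60),("wall top front r",(308,140),60),("foot front -y",(318,308),22),("foot front +y top",(385,262),29),("thumb outer rear",(372,80),56),("thumb outer front",(518,185),56),("rail start",(155,200),27),("stylus",(570,205),18)]:
    print(name,tofix(onplane("scene",full(*px),z)))
E
```

```text
[[ 474.5 -159.2   15. ]
 [ 688.6 -204.6   15. ]
 [ 726.9   -8.9   15. ]
 [ 513.4   34.5   15. ]]
[600.83782149 -84.56024605  15.        ] -11.72989618167777 -11.216307973737244 218.38044244917094 198.52991898974048
[[ 0.00000e+00 -9.65000e-01 -2.64000e-01  6.69900e+01]
 [ 1.00000e+00  1.00000e-03 -1.00000e-03  1.57100e+00]
 [ 1.00000e-03 -2.64000e-01  9.65000e-01 -1.43782e+02]
 [ 0.00000e+00  0.00000e+00  0.00000e+00  1.00000e+00]] 339.5191767863246
wall top rear l [-70.9 -41. ]
wall top rear r [-69.4   2.3]
wall top front r [-59.9   3.1]
foot front -y [-10.6 -38. ]
foot front +y top [-4.9 -3.6]
thumb outer rear [-71.   52.1]
thumb outer front [21.  51.6]
rail start [-105.   -49.4]
stylus [21.3 86.2]
```

```bash
cat >> h.py <<'E'
from scipy.spatial.transform import Rotation as Ro
F=dict(o=np.array([600.8,-84.6,0]),yaw=-11.5)   # fixture pose
def fix2w(p): return F['o']+Ro.from_euler('z',F['yaw'],degrees=True).apply(p)
def w2fix(p): return Ro.from_euler('z',-F['yaw'],degrees=True).apply(np.asarray(p)-F['o'])
def toolT(s=None):
    s=s or r.sense(); T=np.eye(4); T[:3,:3]=Ro.from_euler('xyz',s['tcp_rot'],degrees=True).as_matrix(); T[:3,3]=s['tool_pos']; return T
def jog(pw,rpy):
    T=toolT(); R=Ro.from_matrix(T[:3,:3])
    return R.inv().apply(pw-T[:3,3]).round(1), (R.inv()*Ro.from_euler('xyz',rpy,degrees=True)).as_rotvec().round(4)
E
python3 - <<'E'
from h import *
rpy=[195,0,F['yaw']-20]
p=fix2w([-76.7,10,33.4+65]); print(p,jog(p,rpy))
E
```

```text
[527.6334545  -59.50923238  98.4       ] (array([ 494.2, -405.2,  132.7]), array([0.2456, 0.1068, 0.8067]))
```

Emit:
{"name": "jog_arm", "arguments": {"rows": [[[494,-405,92],[0.2456,0.1068,0.8067]],[[494,-405,92],[0.2456,0.1068,0.8067]],[[494,-405,92],[0.2456,0.1068,0.8067]],[[494,-405,92],[0.2456,0.1068,0.8067]],[[494,-405,92],[0.2456,0.1068,0.8067]],[[494,-405,92],[0.2456,0.1068,0.8067]],[[494,-405,92],[0.2456,0.1068,0.8067]],[[494,-405,92],[0.2456,0.1068,0.8067]],[[494,-405,92],[0.2456,0.1068,0.8067]],[[494,-405,92],[0.2456,0.1068,0.8067]]], "grip": 51}}

```text
time: 1.1
tool_pos: [444.4, -175.6, 159.5]
tcp_rot: [-165.1, -0.1, -31.5]
ft_force: [0.8, -1.2, 1.1]
finger_gap: 51.1
grip_force: 0.0
```

Emit:
{"name": "jog_arm", "arguments": {"rows": [[[0,0,0],[0,0,0]]]}}

```text
time: 1.2
tool_pos: [445.3, -171.7, 158.7]
tcp_rot: [-164.9, 0.1, -31.1]
ft_force: [-0.5, -0.6, 0.2]
finger_gap: 50.8
grip_force: 0.0
```

```bash
python3 - <<'E'
from h import *
rpy=[195,0,F['yaw']-20]
print({k:r.sense()[k] for k in('time','tool_pos','tcp_rot','finger_gap')})
p=fix2w([-76.7,10,33.4+65]); print(jog(p,rpy))
E
```

```text
{'time': 1.2, 'tool_pos': array([ 445.25459544, -171.7046701 ,  158.71444971]), 'tcp_rot': array([-1.64941106e+02,  6.84638699e-02, -3.11407933e+01]), 'finger_gap': 50.80112870065394}
(array([  12.6, -118.2,   94.2]), array([-0.001 ,  0.0028,  0.0057]))
```

Emit:
{"name": "jog_arm", "arguments": {"rows": [[[12.5,-129,53],[0,0,0]],[[12.5,-129,53],[0,0,0]],[[12.5,-129,53],[0,0,0]],[[12.5,-129,53],[0,0,0]],[[12.5,-129,53],[0,0,0]],[[12.5,-129,53],[0,0,0]]]}}

```text
time: 1.8
tool_pos: [526.2, -66.9, 141.9]
tcp_rot: [-165.1, -0.0, -31.5]
ft_force: [0.2, 0.3, 0.3]
finger_gap: 50.9
grip_force: 0.0
```

```bash
python3 - <<'E'
from h import *
s=r.sense(); T=toolT(s); np.save('T.npy',T); im,d=r.snapshot("wrist"); cv2.imwrite('pics/w1.png',im); np.save('w1d.npy',d)
print(s['tool_pos'],s['tcp_rot'],s['qd'].round(2))
v=im.copy()
for x,y,z in [(-110,-100,15),(110,-100,15),(110,100,15),(-110,100,15),(-108,-21,15),(76,-21,15),(-70,50,56),(22,50,56)]:
    q=proj("wrist",fix2w([x,y,z]),T)[0]; cv2.circle(v,tuple(int(t) for t in q.clip(-999,999)),3,(0,255,0),1)
cv2.imwrite('pics/w1v.png',v)
E
```

```text
[526.24542296 -66.86880744 141.87134234] [-1.65102688e+02 -4.69549921e-02 -3.15289350e+01] [-0.87 -0.49  0.09  0.08 -0.05  0.18]
```

View pics/w1v.png

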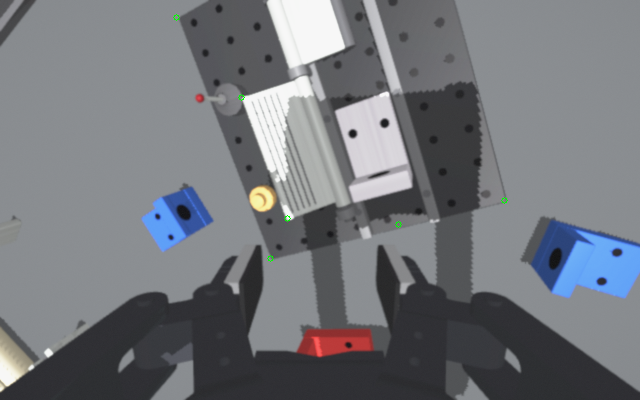

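The wrist view confirms the fixture pose, with the green marks on the plate corners, thumb-plate corners and channel entry. The bracket lies in the channel with its wall's rear edge at about (355,202)-(412,187). The fingertips are at (252,250) and (388,250).

```bash
python3 - <<'E'
from h import *
T=np.load('T.npy'); d=np.load('w1d.npy')
for px in [(355,203),(412,187),(352,183),(407,168)]: print(px,w2fix(onplane("wrist",px,60,T)).round(1))
for px in [(337,111),(390,94)]: print(px,w2fix(onplane("wrist",px,29,T)).round(1))
tc=np.array(r.camera_params("wrist")['tool_from_camera'])
for px in [(240,262),(248,255),(254,252),(258,260),(255,270),(383,256),(388,252),(395,258),(400,270),(405,285),(250,285)]:
    D=d[px[1],px[0]]; o,ry=ray("wrist",px,np.eye(4)); print(px,D,(o+ry*D).round(1))
E
```

```text
(355, 203) [-71.6  -3.3  60. ]
(412, 187) [-71.7 -42.2  60. ]
(352, 183) [-57.9  -5.7  60. ]
(407, 168) [-58.9 -42.7  60. ]
(337, 111) [-8.2 -5.2 29. ]
(390, 94) [-10.1 -44.6  29. ]
(240, 262) 128.48419 [ 12.1 -29.7 -26. ]
(248, 255) 135.17583 [ 11.9 -28.  -19.1]
(254, 252) 136.35301 [ 12.6 -25.8 -17.7]
(258, 260) 142.50397 [  6.9 -25.3 -12.9]
(255, 270) 134.2188 [  6.6 -25.  -21.6]
(383, 256) 134.2134 [ 12.   25.7 -20.1]
(388, 252) 138.10219 [ 11.9  28.4 -16.1]
(395, 258) 131.29272 [ 12.4  29.8 -23. ]
(400, 270) 122.221085 [ 12.1  29.6 -32.5]
(405, 285) 112.591354 [ 11.6  29.  -42.6]
(250, 285) 124.28324 [  5.8 -25.  -32.1]
```

```bash
cat >> h.py <<'E'
rpy=[195,0,F['yaw']-20]
def tcp(M,s=8): return fix2w(M)+s*Ro.from_euler('xyz',rpy,degrees=True).apply([0,0,1])
def Mnow(s=8): 
    T=toolT(); return w2fix(T[:3,3]-s*T[:3,2])
E
python3 - <<'E'
from h import *
print(Mnow(), jog(tcp([-78,9.3,54]),rpy))
R=Ro.from_euler('xyz',rpy,degrees=True)
print('down 1mm in tool:',R.inv().apply([0,0,-1]).round(3),'fix +x 1mm:',R.inv().apply(fix2w([1,0,0])-F['o']).round(3),'fix y',R.inv().apply(fix2w([0,1,0])-F['o']).round(3))
E
```

```text
[-77.20844978   0.3181822  149.7585805 ] (array([-3.9, 16.7, 94.6]), array([ 0.0017, -0.0014, -0.0009]))
down 1mm in tool: [0.    0.259 0.966] fix +x 1mm: [ 0.94  -0.33   0.089] fix y [-0.342 -0.908  0.243]
```

Emit:
{"name": "jog_arm", "arguments": {"rows": [[[-4,16.7,40],[0,0,0]],[[-4,16.7,70],[0,0,0]],[[-4,16.7,85],[0,0,0]],[[-4,16.7,94.5],[0,0,0]],[[-4,16.7,94.5],[0,0,0]],[[-4,16.7,94.5],[0,0,0]],[[-4,16.7,94.5],[0,0,0]]], "grip": 60}}

```text
time: 2.55
tool_pos: [528.7, -57.8, 47.9]
tcp_rot: [-165.0, -0.2, -31.5]
ft_force: [0.4, -0.5, 0.8]
finger_gap: 59.8
grip_force: 0.0
```

```bash
python3 - <<'E'
from h import *
print(Mnow()); s=r.sense(); print(s['ft_force'],s['finger_gap'],s['tcp_rot'])
T=toolT(s); im,d=r.snapshot("wrist"); v=im.copy()
for x,y,z in [(-71.6,-41,60),(-71.6,-1,60),(-70,50,56),(22,50,56)]:
    q=proj("wrist",fix2w([x,y,z]),T)[0]; cv2.circle(v,tuple(int(t) for t in q.clip(-999,999)),3,(0,255,0),1)
cv2.imwrite('pics/w2.png',v); np.save('w2d.npy',d)
E
```

```text
[-76.73985033   9.94908813  55.64998871]
[ 0.36633419 -0.50810226  0.76563932] 59.7987427227794 [-165.0474121    -0.20299293  -31.52783664]
```

View pics/w2.png

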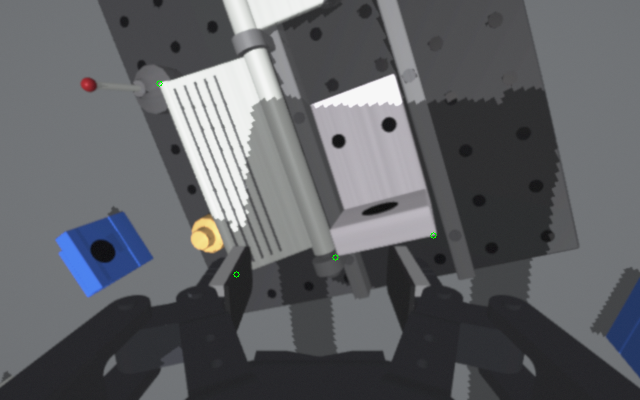

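The left fingertip, at about (240,250), stands over the rear part of the thumb plate. The right one, at (400,250), is just behind the bracket wall at (385,240) and in the channel. Clear to descend.

Emit:
{"name": "jog_arm", "arguments": {"rows": [[[0,1,3.9],[0,0,0]],[[0,2.1,7.7],[0,0,0]],[[0,2.6,9.7],[0,0,0]],[[0,2.6,9.7],[0,0,0]]]}}

```text
time: 3.0
tool_pos: [528.2, -56.9, 36.7]
tcp_rot: [-165.0, -0.1, -31.5]
ft_force: [-0.4, 0.6, 5.5]
finger_gap: 60.3
grip_force: 2.4
```

Emit:
{"name": "jog_arm", "arguments": {"rows": [[[0,0.5,1.9],[0,0,0]],[[0,0.8,2.9],[0,0,0]],[[0,0.8,2.9],[0,0,0]]]}}

```text
time: 3.3
tool_pos: [528.4, -56.7, 34.0]
tcp_rot: [-165.0, -0.1, -31.5]
ft_force: [-0.9, 2.4, 7.0]
finger_gap: 59.9
grip_force: 2.9
```

Emit:
{"name": "jog_arm", "arguments": {"rows": [[[0,0.5,1.9],[0,0,0]],[[0,0.8,2.9],[0,0,0]],[[0,0.8,2.9],[0,0,0]]]}}

```text
time: 3.6
tool_pos: [528.6, -56.5, 31.2]
tcp_rot: [-165.0, -0.1, -31.5]
ft_force: [-0.4, 3.7, 7.8]
finger_gap: 59.9
grip_force: 3.5
```

```bash
cat >> h.py <<'E'
def cloud():
    T=toolT(); im,d=r.snapshot("wrist"); p=r.camera_params("wrist"); K=np.array([[p['fx'],0,p['cx']],[0,p['fy'],p['cy']],[0,0,1.]])
    v,u=np.mgrid[0:400:2,0:640:2]; uv=np.stack([u.ravel(),v.ravel()],1).astype(float); dd=d[v.ravel(),u.ravel()]; k=dd>0
    n=cv2.undistortPoints(uv[k][:,None],K,np.array(p['dist_coeffs'],float))[:,0]
    X=np.c_[n,np.ones(len(n))]*dd[k][:,None]; C=T@np.array(p['tool_from_camera'])
    return im,w2fix(X@C[:3,:3].T+C[:3,3])
def plate(P,x0=-45,x1=15):
    m=(P[:,0]>x0)&(P[:,0]<x1)&(P[:,1]>26)&(P[:,1]<46)&(P[:,2]>30)&(P[:,2]<65); Q=P[m]
    a=np.linalg.lstsq(np.c_[Q[:,:2],np.ones(len(Q))],Q[:,2],rcond=None)[0]
    th=np.radians(25)-np.arctan(a[1]); return len(Q),a.round(3),'open',round(th,3)
E
python3 - <<'E'
from h import *
im,P=cloud(); cv2.imwrite('pics/w3.png',im); print(plate(P),Mnow())
w=P[(P[:,2]>57.5)&(P[:,2]<63)&(abs(P[:,1]+21)<17)&(P[:,0]<-40)]; print(len(w),np.percentile(w[:,0],[2,50,98]))
E
```

```text
(1698, array([-4.0000e-03,  2.0000e-01,  3.7836e+01]), 'open', np.float64(0.239)) [-77.10533801  11.11562266  38.97734695]
976 [-91.19184773 -65.0832175  -59.01379669]
```

Emit:
{"name": "jog_arm", "arguments": {"rows": [[[0,0.5,1.9],[0,0,0]],[[0,1,3.6],[0,0,0]],[[0,1,3.6],[0,0,0]]]}}

```text
time: 3.95
tool_pos: [528.8, -56.4, 27.7]
tcp_rot: [-164.9, -0.1, -31.5]
ft_force: [-0.9, 4.9, 9.3]
finger_gap: 59.8
grip_force: 4.3
```

```bash
python3 - <<'E'
from h import *
im,P=cloud(); print(plate(P),Mnow())
E
```

```text
(1587, array([-1.0000e-03,  9.2000e-02,  3.8696e+01]), 'open', np.float64(0.345)) [-76.90254431  11.3208934   35.48285117]
```

Emit:
{"name": "jog_arm", "arguments": {"rows": [[[2.8,-1,0.3],[0,0,0]],[[5.6,-2,0.5],[0,0,0]],[[8.5,-3,0.8],[0,0,0]],[[11.3,-4,1.1],[0,0,0]],[[14.1,-5,1.3],[0,0,0]],[[16.9,-5.9,1.6],[0,0,0]],[[19.7,-6.9,1.9],[0,0,0]],[[22.6,-7.9,2.1],[0,0,0]],[[22.6,-7.9,2.1],[0,0,0]]]}}

```text
time: 4.9
tool_pos: [550.6, -61.5, 26.8]
tcp_rot: [-165.1, 0.0, -31.4]
ft_force: [-5.7, 0.7, 8.9]
finger_gap: 59.7
grip_force: 4.9
```

```bash
python3 - <<'E'
from h import *
s=r.sense();print(s['ft_force'],Mnow())
im,P=cloud(); print(plate(P,-30,18)); cv2.imwrite('pics/w4.png',im)
E
```

```text
[-5.66108479  0.73112891  8.8900808 ] [-54.48072583  10.73951618  34.48028218]
(1196, array([-2.0000e-03,  5.7000e-02,  3.9013e+01]), 'open', np.float64(0.38))
```

View pics/w4.png

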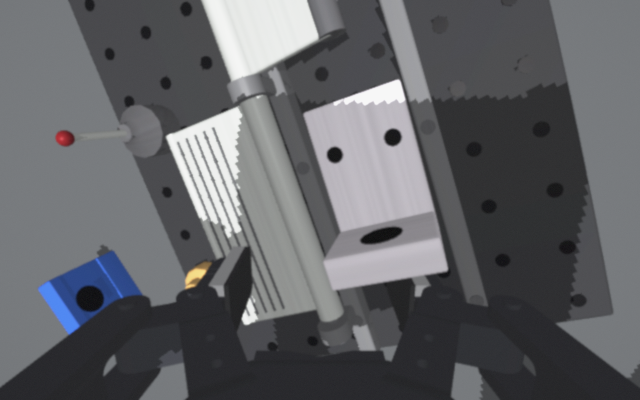

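The bracket, with its foot front at (350,95) and wall at (385,255), is sliding square in the channel. The flap is lifted, the thumb plate is held down, and the nut and stylus are untouched.

Emit:
{"name": "jog_arm", "arguments": {"rows": [[[3.8,-1.3,0.3],[0,0,0]],[[7.5,-2.6,0.7],[0,0,0]],[[11.3,-4,1.1],[0,0,0]],[[15,-5.3,1.4],[0,0,0]],[[18.8,-6.6,1.8],[0,0,0]],[[22.6,-7.9,2.1],[0,0,0]],[[26.3,-9.2,2.5],[0,0,0]],[[30.1,-10.6,2.8],[0,0,0]],[[33.8,-11.9,3.2],[0,0,0]],[[33.8,-11.9,3.2],[0,0,0]]]}}

```text
time: 5.95
tool_pos: [586.1, -68.7, 26.8]
tcp_rot: [-165.1, 0.0, -31.4]
ft_force: [-5.4, 1.1, 8.3]
finger_gap: 60.0
grip_force: 4.8
```

```bash
python3 - <<'E'
from h import *
s=r.sense();print(s['ft_force'],Mnow())
im,P=cloud(); print(plate(P,-10,18)); cv2.imwrite('pics/w5.png',im)
E
```

```text
[-5.4431049   1.0733008   8.34114054] [-18.27777335  10.74416741  34.56291298]
(746, array([-0.359,  0.123, 42.84 ]), 'open', np.float64(0.314))
```

View pics/w5.png

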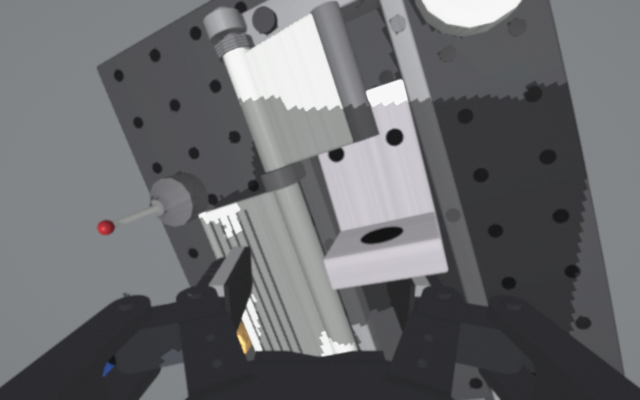

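The foot has passed under the raised nose bar at (360,110), the wall is at (385,250), and everything else is undisturbed. Pushing on.

Emit:
{"name": "jog_arm", "arguments": {"rows": [[[3.8,-1.3,0.3],[0,0,0]],[[7.5,-2.6,0.7],[0,0,0]],[[11.3,-4,1.1],[0,0,0]],[[15,-5.3,1.4],[0,0,0]],[[18.8,-6.6,1.8],[0,0,0]],[[21.6,-7.6,2],[0,0,0]],[[21.6,-7.6,2],[0,0,0]]]}}

```text
time: 6.7
tool_pos: [608.5, -73.3, 26.9]
tcp_rot: [-165.1, 0.0, -31.5]
ft_force: [-5.5, 1.4, 8.3]
finger_gap: 59.9
grip_force: 4.6
```

```bash
python3 - <<'E'
from h import *
s=r.sense();print(s['ft_force'],Mnow(),s['grip_force'],s['wrist_torque'])
im,P=cloud(); cv2.imwrite('pics/w6.png',im)
T=toolT();np.save('T6.npy',T)
E
```

```text
[-5.47162779  1.41971989  8.31762569] [ 4.60088499 10.71857766 34.59172754] 4.610961036805747 [0.57012515 0.62146976 0.34193598]
```

View pics/w6.png

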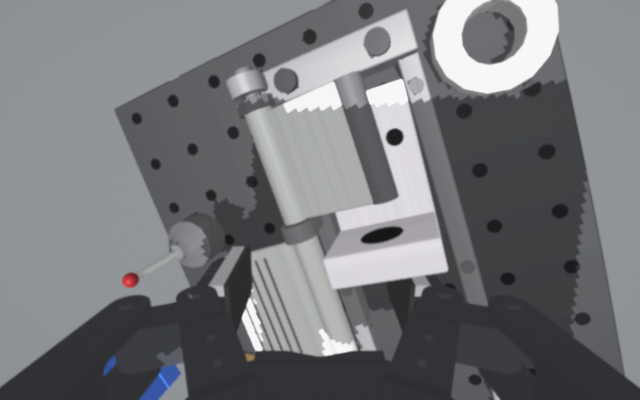

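The foot front, at about (392,85), is just short of the end stop face at (400,72). The stylus at (190,240), the ring and the nut are all clear. Small steps now, watching the force.

Emit:
{"name": "jog_arm", "arguments": {"rows": [[[0.9,-0.3,0.1],[0,0,0]],[[1.9,-0.7,0.2],[0,0,0]],[[2.8,-1,0.3],[0,0,0]],[[3.8,-1.3,0.4],[0,0,0]],[[3.8,-1.3,0.4],[0,0,0]]]}}

```text
time: 7.25
tool_pos: [612.1, -73.9, 26.7]
tcp_rot: [-165.1, 0.1, -31.4]
ft_force: [-6.6, 1.2, 9.2]
finger_gap: 59.9
grip_force: 5.0
```

Emit:
{"name": "jog_arm", "arguments": {"rows": [[[0.5,-0.2,0],[0,0,0]],[[0.9,-0.3,0.1],[0,0,0]],[[0.9,-0.3,0.1],[0,0,0]]]}}

```text
time: 7.55
tool_pos: [612.8, -74.0, 26.7]
tcp_rot: [-165.1, 0.1, -31.4]
ft_force: [-7.3, 1.0, 9.8]
finger_gap: 60.1
grip_force: 5.2
```

Emit:
{"name": "jog_arm", "arguments": {"rows": [[[0.5,-0.2,0],[0,0,0]],[[0.9,-0.3,0.1],[0,0,0]],[[0.9,-0.3,0.1],[0,0,0]]]}}

```text
time: 7.85
tool_pos: [613.8, -74.3, 26.7]
tcp_rot: [-165.1, 0.1, -31.4]
ft_force: [-8.0, 1.6, 8.9]
finger_gap: 60.5
grip_force: 5.2
```

```bash
python3 - <<'E'
from h import *
s=r.sense();print(s['ft_force'],Mnow(),s['grip_force'],s['wrist_torque'])
im,P=cloud(); cv2.imwrite('pics/w7.png',cv2.resize(im[20:320,220:480],None,fx=2,fy=2,interpolation=cv2.INTER_CUBIC))
b=P[(abs(P[:,1]+36)<3)&(P[:,0]>0)&(P[:,0]<100)]; b=b[np.argsort(b[:,0])]
for x in range(2,96,4):
    q=b[(b[:,0]>=x)&(b[:,0]<x+4)]; print(x,len(q),q[:,2].mean().round(1) if len(q) else '')
E
```

```text
[-7.98422406  1.62746044  8.94173318] [ 9.97340055 10.78139443 34.382755  ] 5.154510199354263 [0.63560852 0.96800312 0.42373191]
2 19 55.4
6 180 70.1
10 606 98.3
14 160 94.7
18 100 55.3
22 120 42.7
26 37 30.4
30 38 30.4
34 37 30.2
38 39 30.2
42 38 30.2
46 42 30.2
50 41 30.4
54 41 30.5
58 42 30.3
62 46 30.5
66 42 30.5
70 44 30.1
74 54 31.5
78 51 37.3
82 49 37.6
86 38 36.0
90 5 16.4
94 41 16.3
```

View pics/w7.png

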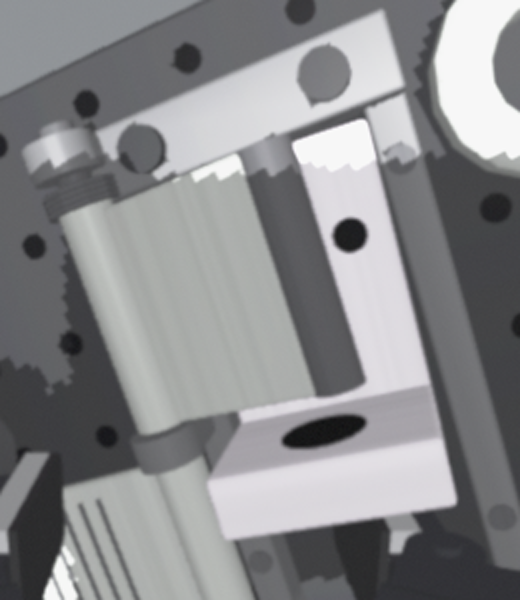

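The foot front, at (330,130) in the crop, is at the end stop face or within about 1-2 mm of it. The foot is flat (z steady at 30.3) and lies under the open flap. A little more to seat it firmly.

Emit:
{"name": "jog_arm", "arguments": {"rows": [[[0.5,-0.2,0],[0,0,0]],[[0.9,-0.3,0.1],[0,0,0]],[[0.9,-0.3,0.1],[0,0,0]],[[0.9,-0.3,0.1],[0,0,0]]]}}

```text
time: 8.3
tool_pos: [614.0, -74.3, 26.4]
tcp_rot: [-165.1, 0.2, -31.4]
ft_force: [-11.6, 1.0, 11.7]
finger_gap: 59.8
grip_force: 6.6
```

```bash
cat >> h.py <<'E'
def foot():
    im,P=cloud(); b=P[(abs(P[:,1]+36)<4)&(P[:,0]>26)&(P[:,0]<71)&(abs(P[:,2]-30)<4)]
    w=P[(P[:,2]>50)&(P[:,2]<65)&(abs(P[:,1]+30)<7)&(P[:,0]>8)&(P[:,0]<40)]
    print('foot slope',np.polyfit(b[:,0],b[:,2],1).round(4)); return im,P
E
python3 - <<'E'
from h import *
s=r.sense();print(s['ft_force'],Mnow(),s['grip_force'],s['wrist_torque'],s['time'])
im,P=foot(); cv2.imwrite('pics/w8.png',im)
# wall front edge / stop edge by brightness on planes
a=cv2.cvtColor(im,cv2.COLOR_BGR2GRAY).astype(int); T=toolT()
for y in (-30,-38):
    for z,x0,x1 in ((29,64,80),(60,8,30)):
        X=np.arange(x0,x1,.5); q=proj("wrist",[fix2w([x,y,z]) for x in X],T).round().astype(int); print(y,z,x0,[a[v,u] for u,v in q])
E
```

```text
[-11.55121258   1.04072871  11.72459914] [10.23541248 10.80214141 34.17697955] 6.632664539065445 [0.70798939 1.46360922 0.45610232] 8.3
foot slope [3.20000e-03 3.01363e+01]
-30 29 64 [np.int64(88), np.int64(87), np.int64(87), np.int64(87), np.int64(87), np.int64(87), np.int64(86), np.int64(85), np.int64(86), np.int64(88), np.int64(87), np.int64(87), np.int64(86), np.int64(98), np.int64(121), np.int64(127), np.int64(126), np.int64(122), np.int64(127), np.int64(125), np.int64(129), np.int64(125), np.int64(122), np.int64(127), np.int64(126), np.int64(168), np.int64(201), np.int64(220), np.int64(222), np.int64(222), np.int64(221), np.int64(222)]
-30 60 8 [np.int64(52), np.int64(49), np.int64(48), np.int64(52), np.int64(91), np.int64(156), np.int64(216), np.int64(217), np.int64(217), np.int64(218), np.int64(218), np.int64(218), np.int64(217), np.int64(217), np.int64(217), np.int64(217), np.int64(217), np.int64(218), np.int64(218), np.int64(218), np.int64(220), np.int64(221), np.int64(222), np.int64(224), np.int64(224), np.int64(224), np.int64(224), np.int64(221), np.int64(202), np.int64(1
[... 661 characters left out ...]
25), np.int64(211), np.int64(171)]
-38 60 8 [np.int64(52), np.int64(51), np.int64(52), np.int64(63), np.int64(163), np.int64(204), np.int64(216), np.int64(218), np.int64(218), np.int64(218), np.int64(218), np.int64(217), np.int64(217), np.int64(217), np.int64(217), np.int64(217), np.int64(217), np.int64(218), np.int64(219), np.int64(220), np.int64(221), np.int64(222), np.int64(224), np.int64(224), np.int64(225), np.int64(225), np.int64(219), np.int64(212), np.int64(195), np.int64(169), np.int64(167), np.int64(164), np.int64(164), np.int64(166), np.int64(165), np.int64(166), np.int64(166), np.int64(164), np.int64(165), np.int64(166), np.int64(162), np.int64(162), np.int64(159), np.int64(161)]
```

Emit:
{"name": "jog_arm", "arguments": {"rows": [[[0.4,-0.1,0],[0,0,0]],[[0.7,-0.3,0],[0,0,0]],[[0.7,-0.3,0],[0,0,0]]]}}

```text
time: 8.65
tool_pos: [614.3, -74.3, 26.4]
tcp_rot: [-165.1, 0.2, -31.4]
ft_force: [-14.2, 1.5, 13.6]
finger_gap: 60.0
grip_force: 8.4
```

```bash
python3 - <<'E'
from h import *
s=r.sense();print(s['ft_force'],Mnow(),s['time'])
im,P=foot(); a=cv2.cvtColor(im,cv2.COLOR_BGR2GRAY).astype(int); T=toolT()
for y in (-34,-36,-38,-40):
  for z in (29,35):
    X=np.arange(68,84,.5); q=proj("wrist",[fix2w([x,y,z]) for x in X],T).round().astype(int); g=np.array([a[v,u] for u,v in q])
    k=np.where(g<130)[0]; print(y,z,X[k[0]] if len(k) else None, X[k[-1]] if len(k) else None)
E
```

```text
[-14.18824925   1.48619541  13.64942226] [10.45611674 10.83043353 34.09794305] 8.65
foot slope [-3.10000e-03  3.03946e+01]
-34 29 75.0 76.0
-34 35 74.5 75.5
-36 29 75.0 76.0
-36 35 74.5 75.5
-38 29 75.0 83.5
-38 35 74.5 83.5
-40 29 74.5 83.5
-40 35 74.0 83.5
```

Force has risen steeply while motion stopped, the foot is flat and its front edge is at the stop face, so the bracket is home. Now I ease off the push, then let the thumb plate up gently.

Emit:
{"name": "jog_arm", "arguments": {"rows": [[[-1.4,0.5,-0.1],[0,0,0]],[[-2.8,1,-0.3],[0,0,0]],[[-2.8,1,-0.3],[0,0,0]]]}}

```text
time: 9.0
tool_pos: [614.0, -74.5, 27.5]
tcp_rot: [-165.0, -0.1, -31.5]
ft_force: [-2.9, 0.1, 7.3]
finger_gap: 60.2
grip_force: 5.0
```

Emit:
{"name": "jog_arm", "arguments": {"rows": [[[0,-0.4,-1.5],[0,0,0]],[[0,-0.8,-2.9],[0,0,0]],[[0,-1.2,-4.4],[0,0,0]],[[0,-1.6,-5.8],[0,0,0]],[[0,-2,-7.3],[0,0,0]],[[0,-2.4,-8.7],[0,0,0]],[[0,-2.8,-10.2],[0,0,0]],[[0,-3.6,-13.5],[0,0,0]],[[0,-4.7,-17.4],[0,0,0]],[[0,-4.7,-17.4],[0,0,0]]]}}

```text
time: 10.0
tool_pos: [613.9, -74.5, 45.5]
tcp_rot: [-165.1, -0.1, -31.5]
ft_force: [-0.5, -0.4, 0.7]
finger_gap: 60.3
grip_force: 0.3
```

```bash
python3 - <<'E'
from h import *
s=r.sense();print(s['ft_force'],Mnow(),s['time'])
im,P=foot(); print(plate(P,-45,-5))
a=cv2.cvtColor(im,cv2.COLOR_BGR2GRAY).astype(int); T=toolT(); cv2.imwrite('pics/w9.png',im)
for y in (-34,-36,-38):
  for z in (29,35):
    X=np.arange(68,84,.5); q=proj("wrist",[fix2w([x,y,z]) for x in X],T).round().astype(int); g=np.array([a[v,u] for u,v in q])
    k=np.where(g<130)[0]; print(y,z,X[k[0]] if len(k) else None, X[k[-1]] if len(k) else None)
E
```

```text
[-0.49943026 -0.40584495  0.71456834] [10.13929813 10.58418206 53.20167893] 10.0
foot slope [-2.4000e-03  3.0427e+01]
(565, array([1.0000e-02, 3.1500e-01, 3.7026e+01]), 'open', np.float64(0.131))
-34 29 75.5 75.5
-34 35 74.5 75.5
-36 29 75.5 76.0
-36 35 74.5 75.0
-38 29 75.0 83.5
-38 35 74.5 83.5
```

View pics/w9.png

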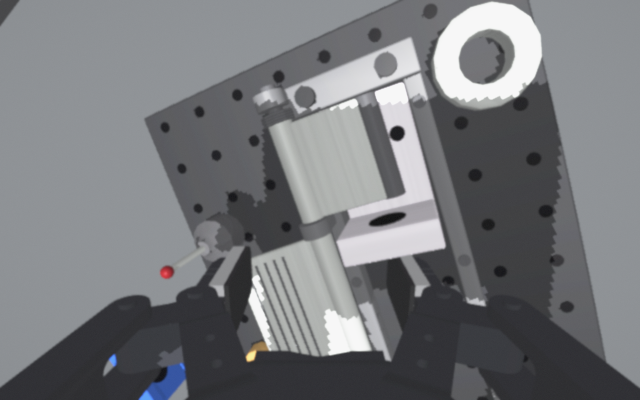

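The flap reads about 0.13, clamping the foot, and the foot front at (390,90) is against the stop. The ring, stylus and nut stand where they were. I retreat clear and hand in.

Emit:
{"name": "jog_arm", "arguments": {"rows": [[[-4.7,1.6,-0.4],[0,0,0]],[[-4.7,-3.6,-19.7],[0,0,0]],[[-4.7,-11,-48],[0,0,0]],[[-4.7,-19,-78],[0,0,0]],[[-4.7,-19,-78],[0,0,0]],[[-4.7,-19,-78],[0,0,0]]]}}

```text
time: 10.65
tool_pos: [609.0, -73.8, 125.9]
tcp_rot: [-165.1, -0.2, -31.5]
ft_force: [0.3, -0.0, -1.2]
finger_gap: 59.9
grip_force: 0.0
```

```bash
python3 - <<'E'
from h import *
im,P=cloud(); print(plate(P,-45,15)); s=r.sense(); print(s['time'],s['tool_pos'],s['ft_force'])
print(r.hand_in())
E
```

```text
(613, array([-3.0000e-03,  3.1400e-01,  3.6849e+01]), 'open', np.float64(0.132))
10.7 [608.06125808 -73.48799198 124.46447867] [-0.77472305 -0.00155127  0.1366166 ]
the job is handed in; nothing more can be done
None
```

I pushed the bracket home against the end stop while holding the flap open, then let go; the flap now clamps the foot (reads 0.13), the other loose things were left alone, and the job was handed in at about 10.7 s.

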